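# Lay the round bar in the drilling cradle

### The job

Set up the tall aluminium round bar for cross-drilling: without lifting it off the cradle, bring it in line with the V trough, tip it over towards the end stop so that it lies in the trough, and slide it along until the end that was its top sits flush against the stop. Leave everything else on the bench where it is.

Things in the scene. Friction and masses are not known exactly. Their poses are not given: they have to be found in the camera images.
- bar: plain aluminium round bar, 48 mm diameter, 130 mm long, solid, about 0.6 kg, standing on end on the flat landing of the cradle, beside or near the trough's line. Origin: centre of the end it stands on at the start (its foot); its z axis runs along the bar from foot to top.
- bar_top (a point): centre of the bar's other end face (the top while it stands), 130 mm from its origin, with a small dark centre mark
- cradle: fixed steel drilling cradle. x runs along its trough from the bare landing towards the end stop, y across, z up; origin on the bench under the middle of the trough's open mouth. Base plate 8 mm thick, 150 mm wide, x = -140 to +135 mm; bare flat landing from x = -140 to 0, V trough with 45 degree flanks from x = 0 to 115 (flank tops 29 mm above the bench, 60 mm apart inside, 90 mm over all).
- stop (a point): point on the end stop's face at x = 115 mm of the cradle, on the axis of the bar when it lies in the V, 33 mm above the bench; axes as the cradle's. The stop is a plate 14 mm thick, 90 mm wide, reaching 70 mm above the bench.
- trough_mouth (a point): point at the open mouth of the trough, on the same bar axis, 33 mm above the bench (the lying bar's lowest line is 1 mm above the plate); axes as the cradle's. When the bar is home against the stop its rear end stands 15 mm out from the mouth over the landing.
- offcut: short aluminium round offcut standing on the bench beside the cradle, 40 mm diameter, 70 mm tall; origin under its centre. Bystander.
- ring_blank: flat brass ring blank lying on the bench beside the cradle, 70 mm outside diameter, 15 mm high; origin under its centre. Bystander.
- screwdriver: screwdriver with a blue handle lying on the bench on the robot's side of the cradle, 180 mm long, up to 30 mm high; its length along its own x. Bystander.
- jar: glass jar with a white lid, 60 mm diameter, 80 mm tall, standing on the far side of the cradle; origin under its centre. Bystander.
- hammer: hammer lying on the bench on the robot's right, about 280 mm long, its length along its own x. Bystander.
- carton: closed cardboard box 100 x 140 x 60 mm on the robot's left; origin under its centre. Bystander.
- can: plain steel can 66 mm diameter, 150 mm tall, at the far right; origin under its centre. Bystander.
Mind the look-alikes: they are no part of the job. What is shaped like the bar but pink is not meant.

How it is judged:
By the outcome, as a careful person would: the job done as asked, in the order asked, and still so for the second after the job is handed in, with the robot touching nothing.
It also fails if it takes over 61 s, if anything falls off the work surface, if the arm or the gripper's body presses on something with over 40 N, if the wrist force passes 120 N, or if a joint passes its speed limit or range.

### The arm

A 6-joint arm with a two-finger parallel gripper is mounted at the origin on the work surface. World frame = base frame: x ahead of the robot, y to its left, z up, the work surface at z = 0. Lengths are in mm, angles in rad, forces in N, time in s.
With the tool pointing down it reaches from about 400 to 925 mm from the base axis. Payload 12.5 kg.
Tool frame: the origin (TCP) lies on the mounting face of the last link; the fingertips stand 190 mm ahead of it and the grasp point (between the pads) lies 171 mm ahead of it; z points along the fingers, y is the line along which they close (so a half turn about z gives the same grasp; the last joint's range is limited). The gripper opens to 95 mm and grips with 3 to 60 N. Pads are 20 mm wide; open, the fingers measure 119 mm over their backs; the gripper's body (75 mm by 180 mm) begins 59 mm behind the grasp point.
Start: joints at [-1.254, 0.491, 1.559, -0, 1.092, -0.106], TCP at [256.466, -569.956, 404.761] pointing down, gripper open.
Joint ranges: [-3.1, 3.1], [-0.84, 2.19], [0.05, 2.79], [-1.13, 4.28], [0.06, 2.93], [-2.69, 2.69]. Speed limits (rad/s): [2.22, 2.22, 2.79, 3.14, 3.14, 3.14].

### API

Orientations are given as [roll, pitch, yaw] about the fixed x, y, z axes, in that order (R = Rz(yaw) Ry(pitch) Rx(roll)).
In Python, from cell import env gives the robot as it stands.
- The arm moves only by the tool carry_out, never from a script. Its argument "series" is a list of rows, each a list of 5 numbers: the shift along the tool's x, y, z in m, then the turn about the tool's z in degrees, then the opening, from 0 (shut) to 1 (fully open). A call has 1 to 20 rows; each row is the pose to reach, as a shift and turn from the pose commanded when the call began, along the tool's axes at that moment; what a row does not reach only later rows make up. A row lasts 1/8 s, in which the tool goes at most 62.5 mm and 10.7 degrees, less where a joint would pass 70% of its speed; a pose out of reach is approached as far as the arm can. A call with a gripper value outside its range is refused whole. The fingers move at their own pace and stop on an object; the grip force is fixed at half the most. Time passes only in rows, so rows that repeat a pose let the fingers close. It gives the time, the measured TCP pose, the force, the opening and the grip force at its end, in the units of the state.
- env.state(): the state, without advancing time (a new reading comes with each control period).
- env.read_camera(name): name is "side" or "top"; returns (picture, depth): 384x512x3 uint8, red, green, blue; 384x512 float32, mm along the optical axis (not along the pixel's ray), 0 where there is no reading.
- env.get_calibration(name): a dict with "intrinsics" (3x3 intrinsics, pixels), "cam_to_world" (4x4, takes a point from camera to world coordinates). Camera axes: x right, y up, looking along -z (the intrinsics and any distortion apply to the point x, -y, -z); pixel columns grow to the right and rows downward; lengths in mm; the calibration is good to about 2 mm. A picture is of the moment at which its call begins. get_calibration takes no time and is no camera call.
- env.job_done(): hands the job in; it is judged then, once.
The state is a dict: "t": time; "joints": joint angles; "qvel": joint speeds; "tau": joint torques, N m; "eef_pos": TCP position; "tcp_rot": TCP orientation; "ft_force": force on the tool from outside, world axes, zero at the start; "moment": the same for the moment, N m; "opening": opening from 0.0 (shut) to 1.0 (fully open); "grip_force": force on a finger pad.
Only numpy, scipy, OpenCV 4.12 (cv2) and the standard library are available. Lean on these libraries where they do the work, as an engineer would, in place of code of your own. Each camera call takes 0.05 s, during which the arm holds its last target. There are 200 camera calls.

## Working session

There is one attempt and no reset: what is moved stays moved. The work goes in short steps, Python scripts to look and compute and a tool call to move; the robot and the scene stay as the last step left them, time stands still between calls to the robot, and variables do not carry over. Pictures are saved under pics/ and viewed, at most 10 in all, crops included, and the job is handed in when it is done.

Besides the shell and the picture viewer there is one more tool, called after "Emit:" as name(argument=value, ...), one argument or row to a line, values as JSON. carry_out: Moves the arm, as the interface text tells. Its arguments: {"type":"object","properties":{"series":{"type":"array","items":{"type":"array","items":{"type":"number"}}}},"required":["series"]}

```bash
mkdir -p pics; cat > h.py <<'E'
from cell import env
import numpy as np, cv2
def grab(n):
    p,d=env.read_camera(n); c=env.get_calibration(n); return p,d,np.array(c["intrinsics"]),np.array(c["cam_to_world"]),c
def pts(d,K,T):
    v,u=np.mgrid[:d.shape[0],:d.shape[1]]
    X=np.stack([(u-K[0,2])/K[0,0]*d,-(v-K[1,2])/K[1,1]*d,-d,np.ones_like(d)],-1)
    return (X@T.T)[...,:3]
E
python3 - <<'E'
from h import *
a=[]
for n in("side","top"):
    p,d,K,T,c=grab(n); np.savez(f"{n}.npz",p=p,d=d,K=K,T=T); print(n,{k:v for k,v in c.items()})
    cv2.imwrite(f"pics/{n}0.png",cv2.resize(p[...,::-1],(768,576)))
print(env.state())
E
```

```text
side {'intrinsics': array([[478.89033517,   0.        , 251.50949004],
       [  0.        , 478.89033517, 192.26678343],
       [  0.        ,   0.        ,   1.        ]]), 'cam_to_world': array([[-9.13175043e-01,  2.38539831e-01, -3.30469498e-01,
         1.48269620e+02],
       [-4.06935249e-01, -4.88481316e-01,  7.71874152e-01,
         9.50176692e+02],
       [ 2.26945541e-02,  8.39335900e-01,  5.43139213e-01,
         7.90967522e+02],
       [ 0.00000000e+00,  0.00000000e+00,  0.00000000e+00,
         1.00000000e+00]])}
top {'intrinsics': array([[380.27929401,   0.        , 258.72493983],
       [  0.        , 380.27929401, 192.79523763],
       [  0.        ,   0.        ,   1.        ]]), 'cam_to_world': array([[-1.50283216e-02,  9.95148137e-01, -9.72334031e-02,
         4.86462453e+02],
       [-9.99843115e-01, -1.58682269e-02, -7.87047050e-03,
         7.32169534e+00],
       [-9.37520576e-03,  9.70998687e-02,  9.95230486e-01,
         1.07312259e+03],
       [ 0.00000000e+00,  0.00000000e+00,  0.00000000e+00,
         1.00000000e+00]])}
{'t': 0.1, 'joints': array([-1.25361172e+00,  4.91496405e-01,  1.55942364e+00, -3.84672083e-06,
        1.09170126e+00, -1.05596221e-01]), 'qvel': array([ 0.00047564, -0.00320792, -0.00131284,  0.00023377,  0.00021046,
        0.00191042]), 'tau': array([ 2.86634808e-03, -6.13623118e+01, -2.58607739e+01,  6.94320747e-02,
        4.70336457e-02, -3.33154355e-05]), 'eef_pos': array([ 256.4468906 , -569.9229952 ,  404.20977231]), 'tcp_rot': array([-3.14056937e+00, -1.05027153e-04,  4.22782544e-01]), 'ft_force': array([ 0.24086769, -0.07819385,  0.0345731 ]), 'moment': array([ 0.02130653, -0.04302837, -0.03733772]), 'grip_force': 0.0, 'opening': 0.9998128684623548}
```

View pics/side0.png

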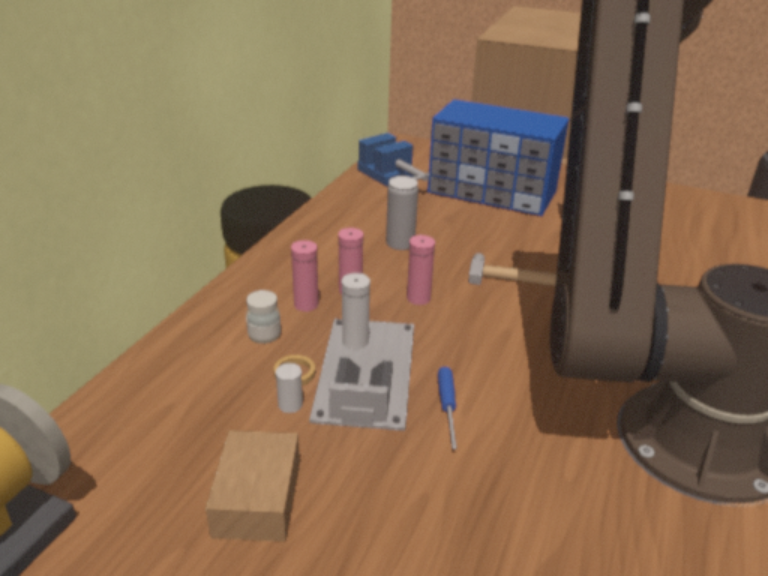

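View pics/top0.png

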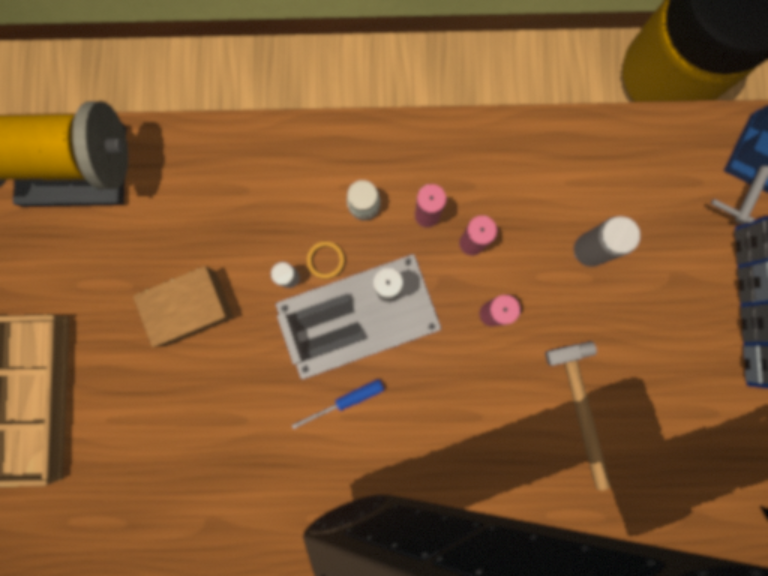

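The side view shows the silver bar at (355,310), pink look-alikes at (305,276), (350,258) and (421,270), the can at (402,213) and the offcut at (289,388). In the top view (also scaled 1.5x) the bar top is at (388,283), the pinks at (431,198), (482,230) and (505,309), the can at (620,235), the offcut at (283,273) and the jar at (363,198). I choose the silver one with the dark centre mark, standing on the cradle landing. The stop is at the left end of the cradle, around (290,340).

```bash
cat >> h.py <<'E'
def ray(u,v,z,K,T):
    """points where pixels meet the plane at height z"""
    u=np.atleast_1d(np.asarray(u,float));v=np.atleast_1d(np.asarray(v,float))
    r=np.stack([(u-K[0,2])/K[0,0],-(v-K[1,2])/K[1,1],-np.ones_like(u)],-1)@T[:3,:3].T
    o=T[:3,3]; return o+r*((z-o[2])/r[:,2])[:,None]
E
python3 - <<'E'
from h import *
for n in("top","side"):
    f=np.load(n+".npz");p,d,K,T=f["p"],f["d"],f["K"],f["T"]
    P=pts(d,K,T); hsv=cv2.cvtColor(p,cv2.COLOR_RGB2HSV)
    grey=(hsv[...,1]<70)
    roi=(P[...,0]>400)&(P[...,0]<750)&(P[...,1]>-150)&(P[...,1]<220)&(d>0)
    for nm,lo,hi in(("plate",4,16),("bartop",125,150),("stoptop",60,80)):
        m=(grey&roi&(P[...,2]>lo)&(P[...,2]<hi)).astype(np.uint8)
        k,l,s,_=cv2.connectedComponentsWithStats(m)
        for i in range(1,k):
            if s[i,4]<20: continue
            q=P[l==i]
            if nm=="bartop": vv,uu=np.nonzero(l==i); print(n,nm,s[i],q.mean(0).round(1),np.ptp(q,0).round(1),"ray",ray(uu.mean(),vv.mean(),138,K,T).round(1))
            else:
                r=cv2.minAreaRect(q[:,:2].astype(np.float32)); print(n,nm,s[i],np.median(q[:,2]).round(1),r,cv2.boxPoints(r).round(0).tolist())
    if n=="top": 
        # everything of interest
        m=(roi&(P[...,2]>25)).astype(np.uint8)
        c=p[150:270,170:310]; cv2.imwrite("pics/crop.png",cv2.resize(c[...,::-1],None,fx=5,fy=5,interpolation=cv2.INTER_CUBIC))
E
```

```text
top plate [ 186  170  107   82 3653] 9.6 ((541.4277954101562, 74.11528778076172), (150.6765899658203, 275.05810546875), 18.85645294189453) [[426.0, 180.0], [515.0, -80.0], [657.0, -32.0], [568.0, 229.0]]
top bartop [249 178  19  20 295] [590.   16.1 139.4] [47.1 44.8 18.7] ray [[590.1  16.1 138. ]]
top stoptop [234 132  17   9  25] 76.1 ((735.0125732421875, 56.27914047241211), (13.848426818847656, 44.01588439941406), 15.606427192687988) [[722.0, 76.0], [734.0, 33.0], [748.0, 37.0], [736.0, 79.0]]
top stoptop [182 175  14  15 171] 71.3 ((616.5348510742188, 201.60072326660156), (37.262142181396484, 34.4329719543457), 1.2020896673202515) [[598.0, 218.0], [598.0, 184.0], [636.0, 185.0], [635.0, 219.0]]
top stoptop [185 209  16  33 193] 71.3 ((502.8824462890625, 191.51239013671875), (89.42476654052734, 13.853822708129883), 19.258174896240234) [[458.0, 183.0], [463.0, 170.0], [547.0, 200.0], [543.0, 213.0]]
side plate [ 207  213   69   74 2464] 8.6 ((541.7839965820312, 72.57947540283203), (150.31031799316406, 284.32305908203125), 18.765161514282227) [[425.0, 183.0], [516.0, -86.0], [659.0,
[... 642 characters left out ...]
2), 31.855287551879883) [[717.0, 74.0], [728.0, 55.0], [758.0, 74.0], [746.0, 93.0]]
side stoptop [228 208  18  10 114] 69.9 ((581.9473266601562, 32.904884338378906), (44.5537109375, 23.047042846679688), 24.488887786865234) [[557.0, 34.0], [566.0, 13.0], [607.0, 32.0], [597.0, 53.0]]
side stoptop [184 243  17  14 164] 70.3 ((614.8129272460938, 201.77952575683594), (40.47138977050781, 36.24058151245117), 0.08131182938814163) [[595.0, 220.0], [595.0, 184.0], [635.0, 184.0], [635.0, 220.0]]
side stoptop [219 255  40  11 291] 69.2 ((500.61614990234375, 192.86578369140625), (90.01951599121094, 18.39760398864746), 18.367395401000977) [[455.0, 187.0], [461.0, 170.0], [546.0, 198.0], [540.0, 216.0]]
```

View pics/crop.png

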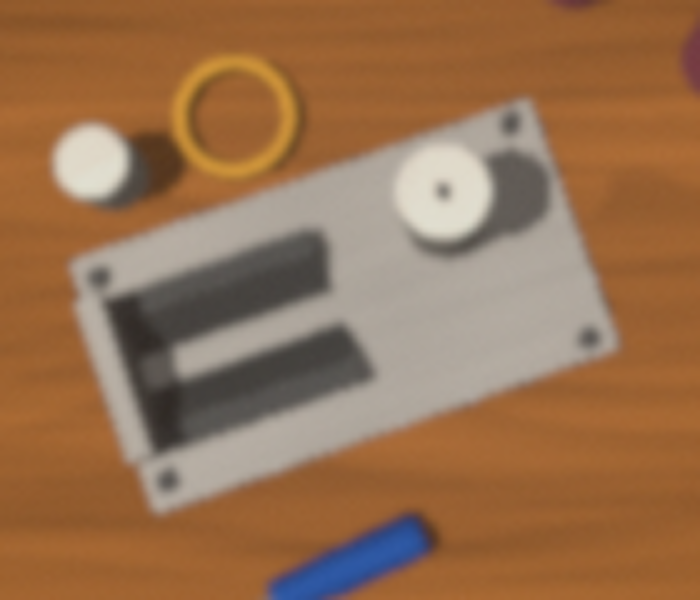

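The crop shows the silver bar with its dark centre mark at (444,190) on the landing. The trough and stop are to its lower left, with the offcut at (92,162) and the ring at (235,117).

In the cradle frame the bar is at about x=-73, y=-27 mm, with the cradle yaw about 108.9°. My plan:
1. Grip the bar low and drag it across into line.
2. Regrip only its top 10 mm with the fingertips so the bar can hinge.
3. Lower it along an arc into the trough.
4. Push it home against the stop.

First I move above it.

Emit:
carry_out(
  series=[
    [0.14,-0.1,0,-20,1],
    [0.28,-0.2,0,-40,1],
    [0.4,-0.29,0,-60,1],
    [0.5,-0.365,0,-75,1],
    [0.545,-0.398,0,-84.6,1],
    [0.545,-0.398,0,-84.6,1],
    [0.545,-0.398,0,-84.6,1],
    [0.545,-0.398,0,-84.6,1],
    [0.545,-0.398,0,-84.6,1],
    [0.545,-0.398,0,-84.6,1],
    [0.545,-0.398,0,-84.6,1],
    [0.545,-0.398,0,-84.6,1],
    [0.545,-0.398,0,-84.6,1],
    [0.545,-0.398,0,-84.6,1],
    [0.545,-0.398,0,-84.6,1],
    [0.545,-0.398,0,-84.6,1],
  ],
)

```text
t: 2.1
eef_pos: [590.0, 16.0, 404.8]
tcp_rot: [3.142, 0.0, 1.898]
ft_force: [0.3, -0.2, -0.2]
opening: 1.001
grip_force: 0.0
```

Emit:
carry_out(
  series=[
    [0,0,0.04,0,1],
    [0,0,0.08,0,1],
    [0,0,0.105,0,1],
    [0,0,0.125,0,1],
    [0,0,0.14,0,1],
    [0,0,0.145,0,1],
    [0,0,0.145,0,1],
    [0,0,0.145,0,0.7],
    [0,0,0.145,0,0.6],
    [0,0,0.145,0,0.55],
    [0,0,0.145,0,0.5],
    [0,0,0.145,0,0.4],
    [0,0,0.145,0,0.3],
    [0,0,0.145,0,0.3],
    [0,0,0.145,0,0.3],
  ],
)

```text
t: 3.98
eef_pos: [590.0, 16.6, 259.7]
tcp_rot: [-3.141, -0.0, 1.899]
ft_force: [-3.6, -1.5, 2.1]
opening: 0.502
grip_force: 30.0
```

Emit:
carry_out(
  series=[
    [0,-0.003,0,0,0.3],
    [0,-0.007,0,0,0.3],
    [0,-0.011,0,0,0.3],
    [0,-0.015,0,0,0.3],
    [0,-0.019,0,0,0.3],
    [0,-0.023,0,0,0.3],
    [0,-0.026,0,0,0.3],
    [0,-0.027,0,0,0.3],
    [0,-0.027,0,0,0.3],
    [0,-0.027,0,0,0.3],
  ],
)

```text
t: 5.22
eef_pos: [564.5, 7.9, 259.7]
tcp_rot: [-3.141, -0.0, 1.899]
ft_force: [0.7, -0.6, -0.3]
opening: 0.504
grip_force: 30.0
```

```bash
python3 - <<'E'
from h import *
p,d,K,T,c=grab("side"); np.savez("s1.npz",p=p,d=d,K=K,T=T)
cv2.imwrite("pics/s1.png",cv2.resize(p[130:300,170:320][...,::-1],None,fx=3.5,fy=3.5,interpolation=cv2.INTER_CUBIC))
print(env.state()["eef_pos"],env.state()["ft_force"])
E
```

```text
[564.53232418   7.86683002 259.71696645] [-0.08470534  0.51778851 -0.48222678]
```

View pics/s1.png

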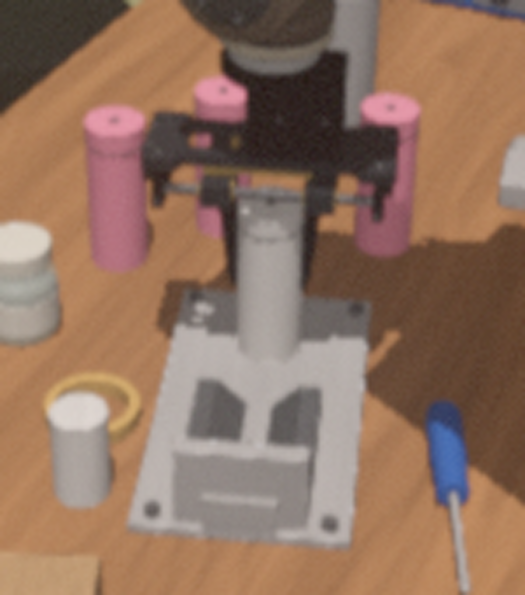

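The side crop shows the bar upright on the landing with its foot at (268,350), in line with the trough centre at about (262,400). The bystanders are untouched. I release, rise 59 mm and regrip only the top 10 mm.

Emit:
carry_out(
  series=[
    [0,0,0,0,0.6],
    [0,0,0,0,0.7],
    [0,0,0,0,0.7],
    [0,0,-0.02,0,0.7],
    [0,0,-0.045,0,0.7],
    [0,0,-0.057,0,0.7],
    [0,0,-0.059,0,0.7],
    [0,0,-0.059,0,0.7],
    [0,0,-0.059,0,0.6],
    [0,0,-0.059,0,0.54],
    [0,0,-0.059,0,0.48],
    [0,0,-0.059,0,0.4],
    [0,0,-0.059,0,0.4],
    [0,0,-0.059,0,0.4],
  ],
)

```text
t: 7.02
eef_pos: [564.5, 7.9, 318.5]
tcp_rot: [-3.141, -0.0, 1.899]
ft_force: [-0.1, -0.9, -4.8]
opening: 0.496
grip_force: 30.0
```

```bash
python3 - <<'E'
from h import *
p,d,K,T,c=grab("side"); P=pts(d,K,T)
hsv=cv2.cvtColor(p,cv2.COLOR_RGB2HSV); R=np.array([[-.3233,.9463],[-.9463,-.3233]]); O=np.array([540.6,76.5])
C=(P[...,:2]-O)@R.T
# bar front surface, by height: y midpoint ; stop plate edges
for a,b in((20,45),(50,80),(90,115)):
    m=(P[...,2]>a)&(P[...,2]<b)&(abs(C[...,0]+60)<35)&(abs(C[...,1])<45)&(d>0)
    y=C[m]; print("bar",a,m.sum(),np.percentile(y[:,1],[3,50,97]).round(1),np.percentile(y[:,0],[3,97]).round(1))
    # circle fit
    A=np.c_[2*y,np.ones(len(y))]; s=np.linalg.lstsq(A,(y**2).sum(1),rcond=None)[0]; print(" circ",s[:2].round(1),np.sqrt(s[2]+(s[:2]**2).sum()).round(1))
m=(P[...,2]>35)&(P[...,2]<75)&(abs(C[...,0]-125)<15)&(abs(C[...,1])<60)&(d>0)
print("stop",np.percentile(C[m][:,1],[1,50,99]).round(1))
print(env.state()["eef_pos"])
E
```

```text
bar 20 134 [-21.4   2.3  23. ] [-68.2 -47. ]
 circ [-70.6   0.1] 21.9
bar 50 173 [-22.    2.8  22.3] [-65.9 -46.4]
 circ [-70.   -0.2] 21.3
bar 90 146 [-22.2   1.2  21.7] [-67.6 -47.4]
 circ [-71.2   0. ] 22.4
stop [-43.7   0.2  44.5]
[564.53935289   7.88531408 318.46035489]
```

The bar is upright at cradle x≈-71, y≈0, in line within about 0.5 mm. Next I start tipping along the arc about the front foot edge.

Emit:
carry_out(
  series=[
    [0.002,0,0,0,0.4],
    [0.005,0,-0.0003,0,0.4],
    [0.008,0,-0.0006,0,0.4],
    [0.011,0,-0.001,0,0.4],
    [0.014,0,-0.0012,0,0.4],
    [0.017,0,-0.0014,0,0.4],
    [0.02,0,-0.0015,0,0.4],
    [0.022,0,-0.0015,0,0.4],
    [0.022,0,-0.0015,0,0.4],
  ],
)

```text
t: 8.2
eef_pos: [557.5, 28.9, 320.3]
tcp_rot: [3.141, 0.0, 1.9]
ft_force: [0.7, -2.1, -0.1]
opening: 0.499
grip_force: 30.0
```

```bash
cat >> h.py <<'E'
def tilt(save=None):
    p,d,K,T,c=grab("side"); P=pts(d,K,T)
    R=np.array([[-.3233,.9463],[-.9463,-.3233]]); C=(P[...,:2]-np.array([540.6,76.5]))@R.T
    for a in range(15,125,15):
        m=(P[...,2]>a)&(P[...,2]<a+15)&(abs(C[...,1])<12)&(C[...,0]<100)&(C[...,0]>-110)&(d>0)
        if m.sum()>5: print(a+7,m.sum(),np.percentile(C[m][:,0],[10,50,90]).round(1))
    if save: cv2.imwrite(save,cv2.resize(p[130:300,170:320][...,::-1],None,fx=3.5,fy=3.5,interpolation=cv2.INTER_CUBIC))
    s=env.state(); print(s["eef_pos"].round(1),s["ft_force"].round(1),s["moment"].round(2))
E
python3 -c "from h import *; tilt('pics/t1.png')"
```

```text
22 38 [-50.8 -48.2 -45.9]
37 39 [-49.4 -45.9 -43.5]
52 37 [-46.2 -42.7 -40.8]
67 43 [-43.4 -40.9 -37.6]
82 39 [-40.9 -37.2 -35.3]
97 46 [-37.9 -35.8 -33.5]
112 41 [-35.4 -32.6 -30.6]
127 46 [-32.8 -30.1 -27.1]
[557.6  28.8 320.3] [ 0.1 -2.4 -0.8] [-0.55 -0.16  0.03]
```

View pics/t1.png

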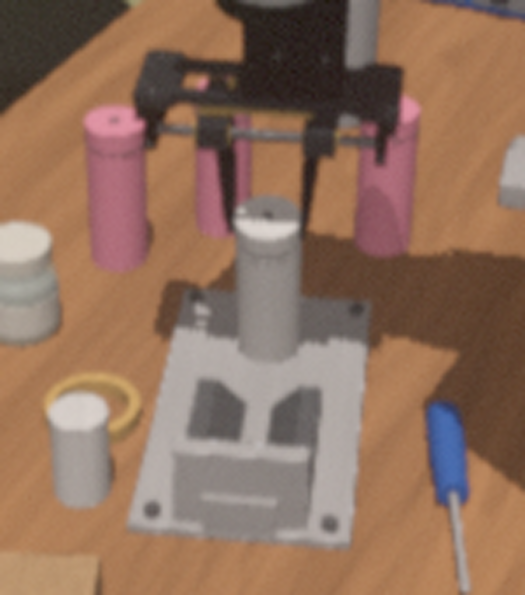

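The crop shows the top at (268,215) leaning towards the stop by about 10°, with the foot edge still at x≈-49. The hinge works, so I continue to about 60°.

Emit:
carry_out(
  series=[
    [0.0055,0,-0.0003,0,0.4],
    [0.011,0,-0.0004,0,0.4],
    [0.0165,0,0.0001,0,0.4],
    [0.022,0,0.0008,0,0.4],
    [0.0275,0,0.0018,0,0.4],
    [0.033,0,0.0031,0,0.4],
    [0.0385,0,0.0045,0,0.4],
    [0.0437,0,0.0062,0,0.4],
    [0.049,0,0.0081,0,0.4],
    [0.054,0,0.0103,0,0.4],
    [0.059,0,0.0127,0,0.4],
    [0.064,0,0.0153,0,0.4],
    [0.0688,0,0.0181,0,0.4],
    [0.0734,0,0.0211,0,0.4],
    [0.078,0,0.0244,0,0.4],
    [0.0823,0,0.0278,0,0.4],
    [0.0866,0,0.0314,0,0.4],
    [0.0906,0,0.0351,0,0.4],
    [0.0946,0,0.0391,0,0.4],
    [0.0983,0,0.0432,0,0.4],
  ],
)

```text
t: 10.75
eef_pos: [525.6, 122.2, 276.7]
tcp_rot: [-3.142, -0.0, 1.899]
ft_force: [-1.3, 4.3, 2.6]
opening: 0.499
grip_force: 30.0
```

```bash
python3 -c "from h import *; tilt('pics/t2.png')"
```

```text
52 8 [-66.7 -61.1 -51.8]
67 10 [-45.8 -39.3 -19.7]
82 79 [-6.7 59.  63.8]
97 83 [29.4 50.2 56.5]
112 54 [37.4 43.2 47.5]
[525.5 122.4 276.3] [-1.3  5.8  3.5] [ 0.86 -0.05  0.05]
```

View pics/t2.png

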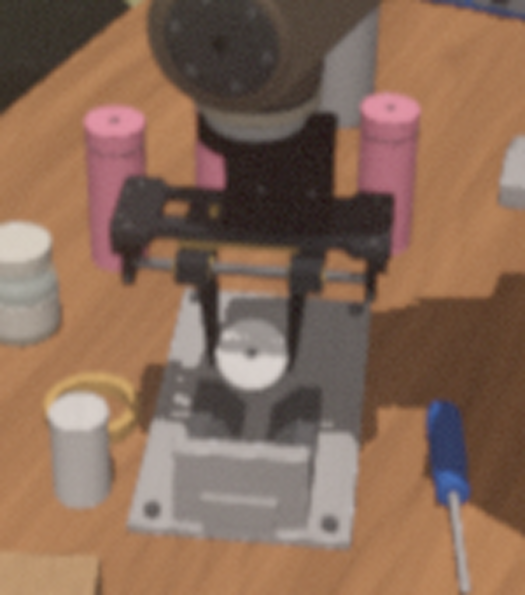

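The crop shows the top end face at (250,353) centred over the trough, at about 61° tilt. I continue to about 87°, fingertips just above the flank tops, and then release.

Emit:
carry_out(
  series=[
    [0.0035,0,0.0043,0,0.4],
    [0.0069,0,0.0087,0,0.4],
    [0.01,0,0.0133,0,0.4],
    [0.013,0,0.018,0,0.4],
    [0.0157,0,0.0228,0,0.4],
    [0.0182,0,0.0278,0,0.4],
    [0.0206,0,0.0328,0,0.4],
    [0.0227,0,0.0379,0,0.4],
    [0.0246,0,0.0432,0,0.4],
    [0.0261,0,0.0485,0,0.4],
    [0.0272,0,0.0523,0,0.4],
    [0.0272,0,0.0523,0,0.4],
  ],
)

```text
t: 12.3
eef_pos: [517.0, 147.5, 224.4]
tcp_rot: [-3.141, 0.0, 1.899]
ft_force: [-1.7, 1.4, -1.7]
opening: 0.495
grip_force: 30.0
```

```bash
python3 -c "from h import *; tilt()"
```

```text
37 11 [79.7 80.9 82.5]
52 159 [-4.8 47.  81.9]
67 80 [35.4 63.8 79.7]
[517.  147.5 224.6] [-0.9  2.3 -1.4] [ 0.32  0.08 -0.04]
```

Emit:
carry_out(
  series=[
    [0,0,0,0,0.55],
    [0,0,0,0,0.65],
    [0,0,0,0,0.75],
    [0,0,0,0,0.75],
    [0,0,-0.02,0,0.75],
    [0,0,-0.06,0,0.75],
    [0,0,-0.1,0,0.75],
    [-0.03,0,-0.1,0,0.5],
    [-0.08,0,-0.1,0,0.2],
    [-0.13,0,-0.1,0,0],
    [-0.16,0,-0.1,0,0],
    [-0.16,0,-0.1,0,0],
    [-0.16,0,-0.1,0,0],
    [-0.16,0,-0.1,0,0],
  ],
)

```text
t: 14.1
eef_pos: [568.4, -3.0, 324.8]
tcp_rot: [-3.141, -0.0, 1.901]
ft_force: [-0.5, -0.9, -0.4]
opening: 0.065
grip_force: 0.0
```

```bash
cat >> h.py <<'E'
def ends(save=None):
    p,d,K,T,c=grab("top"); P=pts(d,K,T)
    R=np.array([[-.3233,.9463],[-.9463,-.3233]]); C=(P[...,:2]-np.array([540.6,76.5]))@R.T
    m=(P[...,2]>46)&(P[...,2]<64)&(abs(C[...,1])<20)&(C[...,0]<105)&(C[...,0]>-120)&(d>0)
    q=C[m]; print("top: x",np.percentile(q[:,0],[1,99]).round(1),"y mean",q[:,1].mean().round(1),"zmax",np.percentile(P[m][:,2],90).round(1))
    if save: cv2.imwrite(save,cv2.resize(p[150:270,170:310][...,::-1],None,fx=5,fy=5,interpolation=cv2.INTER_CUBIC))
    s=env.state(); print(s["eef_pos"].round(1),s["ft_force"].round(1),s["opening"])
E
python3 -c "from h import *; tilt('pics/t3.png'); ends()"
```

```text
52 353 [-30.6  29.7  81.8]
[568.4  -3.  324.8] [ 0.9  0.1 -0.3] [-0.02 -0.11  0.04]
top: x [34.5 82.2] y mean -1.5 zmax 59.4
[568.5  -3.1 324.8] [-0.4  0.2  0.4] 0.017313183934552664
```

View pics/t3.png

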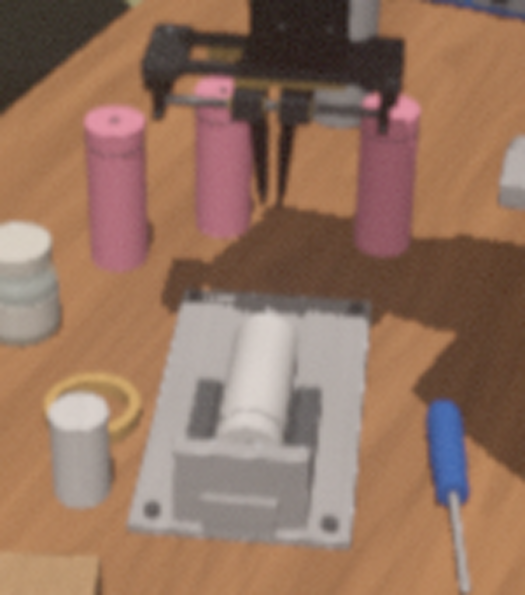

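The crop shows the bar lying in the V, from (268,320) to (250,440), with the dark-marked end towards the stop. It spans cradle x=-48 to 82, so 33 mm remain. Next I lower the shut fingers behind the bar and push.

Emit:
carry_out(
  series=[
    [0,0,0.04,0,0],
    [0,0,0.08,0,0],
    [0,0,0.105,0,0],
    [0,0,0.117,0,0],
    [0,0,0.12,0,0],
    [0.01,0,0.12,0,0],
    [0.018,0,0.12,0,0],
    [0.022,0,0.12,0,0],
    [0.026,0,0.12,0,0],
    [0.03,0,0.12,0,0],
    [0.034,0,0.12,0,0],
    [0.038,0,0.12,0,0],
    [0.042,0,0.12,0,0],
    [0.046,0,0.12,0,0],
    [0.05,0,0.12,0,0],
    [0.052,0,0.12,0,0],
    [0.052,0,0.12,0,0],
  ],
)

```text
t: 16.32
eef_pos: [552.2, 44.7, 205.1]
tcp_rot: [3.141, 0.001, 1.899]
ft_force: [0.8, -7.7, 3.1]
opening: 0.005
grip_force: 3.3
```

```bash
python3 -c "from h import *; tilt(); ends()"
```

```text
52 309 [-13.2  38.6  87.5]
67 47 [-26.7 -22.6 -18. ]
82 20 [-26.6 -22.4 -19.5]
97 21 [-1.8 -0.2  2.2]
112 74 [-12.7  -2.2   2.5]
127 39 [-12.1  -9.1  -7.3]
[552.2  44.7 205.2] [ 1.1 -6.7  4.1] [-1.03 -0.16  0.02]
top: x [ 85.8 104.9] y mean -2.5 zmax 59.5
[552.2  44.7 205.2] [ 0.2 -7.1  3.9] 0.007983920772598359
```

Emit:
carry_out(
  series=[
    [0.002,0,0,0,0],
    [0.004,0,0,0,0],
    [0.006,0,0,0,0],
    [0.007,0,0,0,0],
    [0.007,0,0,0,0],
  ],
)

```text
t: 17.05
eef_pos: [550.0, 51.2, 205.2]
tcp_rot: [3.14, 0.001, 1.899]
ft_force: [1.0, -7.9, 4.4]
opening: 0.008
grip_force: 4.2
```

Emit:
carry_out(
  series=[
    [0.0005,0,0,0,0],
    [0.001,0,0,0,0],
    [0.001,0,0,0,0],
  ],
)

```text
t: 17.42
eef_pos: [549.8, 51.7, 205.2]
tcp_rot: [3.14, 0.002, 1.899]
ft_force: [1.0, -14.2, 1.7]
opening: 0.002
grip_force: 6.8
```

Emit:
carry_out(
  series=[
    [0.0005,0,0,0,0],
    [0.001,0,0,0,0],
    [0.001,0,0,0,0],
  ],
)

```text
t: 17.8
eef_pos: [549.7, 51.9, 205.2]
tcp_rot: [3.14, 0.003, 1.899]
ft_force: [3.3, -22.5, 2.3]
opening: 0.004
grip_force: 11.0
```

The force rises from 8 to 22 N with almost no motion, so the bar is against the stop. I back off and check.

Emit:
carry_out(
  series=[
    [-0.005,0,0,0,0],
    [-0.02,0,0,0,0],
    [-0.03,0,0,0,0],
    [-0.03,0,-0.04,0,0],
    [-0.03,0,-0.1,0,0],
    [-0.08,0,-0.16,0,0],
    [-0.13,0,-0.16,0,0],
    [-0.15,0,-0.16,0,0],
    [-0.15,0,-0.16,0,0],
    [-0.15,0,-0.16,0,0],
  ],
)

```text
t: 19.05
eef_pos: [597.0, -87.3, 363.9]
tcp_rot: [-3.14, -0.001, 1.9]
ft_force: [0.2, -0.0, -0.3]
opening: 0.006
grip_force: 0.0
```

```bash
python3 - <<'E'
from h import *
tilt(); ends('pics/end.png')
a=np.load("side.npz")["p"]; b,_,_,_,_=grab("side")
im=np.hstack([cv2.resize(b[120:310,130:330][...,::-1],None,fx=2,fy=2,interpolation=2), cv2.resize(cv2.imread('pics/end.png'),(400,380))]); cv2.imwrite('pics/fin.png',im)
E
```

```text
52 282 [-1.3 43.4 86.7]
[597.1 -87.1 364.1] [0.5 0.5 0.4] [ 0.02 -0.1   0.02]
top: x [-14.2 103.7] y mean 0.2 zmax 59.3
[597.2 -87.  364.3] [-0.4  0.1 -0.7] 0.004878780388887029
```

View pics/fin.png

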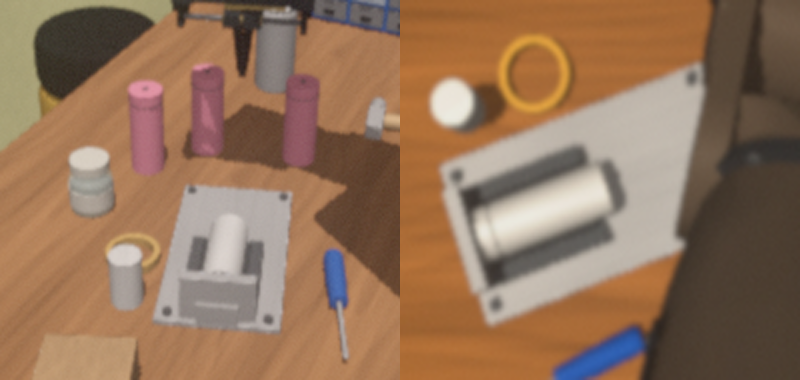

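In both views the bar lies in the V with its front end at (478,235) against the stop. Its rear end reads x≈-14 mm (home is -15), and the bystanders have not moved.

```bash
python3 -c "from h import *; print(env.job_done())"
```

```text
the job is handed in; nothing more can be done
None
```

The bar was brought into line, tipped over into the V trough and pushed against the end stop (rear end measured at x≈-14 mm, home being -15). The job is handed in at about 19 s of the 61 s allowed, and no bystander had visibly moved in the final views.

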